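Open the slot hood's damper to the second stop and start it

ROBOT

A 6-joint arm with a two-finger parallel gripper is mounted at the origin on the work surface. World frame = base frame: x ahead of the robot, y to its left, z up, the work surface at z = 0. Lengths are in mm, angles in rad, forces in N, time in s.
With the tool pointing down it reaches from about 350 to 975 mm from the base axis. Payload 7.1 kg.
Tool frame: the origin (TCP) lies on the mounting face of the last link; the fingertips stand 182 mm ahead of it and the grasp point (between the pads) lies 163 mm ahead of it; z points along the fingers, y is the direction in which the jaws open and shut (so a half turn about z gives the same grasp; the last joint's range is limited). The gripper opens to 88 mm and grips with 3 to 60 N. Pads are 20 mm wide; open, the fingers measure 115 mm over their backs; the gripper's body (75 mm by 178 mm) begins 61 mm behind the grasp point.
Start: joints at [-1.342, 0.423, 1.63, -0, 1.089, -0.019], TCP at [153.314, -605.889, 404.675] pointing down, gripper open.
Joint ranges: [-3, 3], [-0.9, 2.11], [0.09, 2.58], [-1.31, 4.45], [0.11, 2.69], [-2.54, 2.54]. Speed limits (rad/s): [2.39, 2.39, 3.01, 3.14, 3.14, 3.14].

INTERFACE

Orientations are given as a rotation vector (axis times angle).
In Python, from workcell import ctrl, optics, nets gives the robot as it stands.
- The arm moves only by the tool send_rows, never from a script. Its argument "rows" is a list of rows, each an object with "offset": the shift along the tool's x, y, z in m, a list of three; "twist": the turn, a rotation vector about the tool's x, y, z in degrees, a list of three. A call has exactly 5 rows; each row shifts and turns the pose as measured when the row begins, along the tool's axes as they then stand; what a row does not reach is not made up. A row lasts 1/12 s, in which the tool goes at most 41.7 mm and 7.16 degrees, less where a joint would pass 70% of its speed; a pose out of reach is approached as far as the arm can. A call is refused whole if a number of a shift passes 0.0417 or a number of a turn 7.16, either way. A call with a gripper value outside its range is refused whole. "gripper" is the finger opening in m, from 0 to 0.0878, set as the call begins (left out, the last holds). The fingers move at their own pace and stop on an object; the grip force is fixed at half the most. Time passes only in rows, so rows that do not move let the fingers close, or fill a call up. It gives the time, the measured TCP pose, the force and the opening at its end, in the units of the state.
- ctrl.get_obs(): the state, without advancing time (a new reading comes with each control period).
- optics.get_image(name): name is "scene" or "top"; returns (picture, depth): 420x560x3 uint8, blue, green, red; 420x560 float32, mm along the optical axis (not along the pixel's ray), 0 where there is no reading.
- optics.camera_info(name): a dict with "K" (3x3 intrinsics, pixels), "k1" (the pictures are not rectified: a ray, as slopes to the right and down, at radius r is drawn at 1 + k1 r^2 times it, then the intrinsics apply), "pose" (4x4, takes a point from camera to world coordinates). Camera axes: x right, y down, z forward; pixel columns grow to the right and rows downward; lengths in mm; the calibration is good to about 2 mm. A picture is of the moment at which its call begins. camera_info takes no time and is no camera call.
- ctrl.close_job(): hands the job in, once; it reports no verdict.
Trained networks look in the newest picture that a camera, given by its name, has taken for a name from the list of things; names that differ only in an ending like _2 or _b are one class to them, and where a whole thing is asked for, a point or a joint stands for the part that bears it (a point fixed in the world has none). Each returns a list of dicts, best first, with "conf" (0 to 1); they miss things now and then, are a little off and sometimes report something else, mostly with a low value. They report only what shows in the picture. A call takes as long as a camera call.
- nets.spot_in(camera, label): "extent" ([left, top, right, bottom] in pixels, round what is visible of it).
- nets.spot_point(camera, label): "position" ([column, row] in pixels: a listed point, or the origin of a listed thing).
The state is a dict: "t": time; "qpos": joint angles; "qvel": joint speeds; "joint_torque": joint torques, N m; "ee_pos": TCP position; "orientation": TCP orientation; "ft_force": force on the tool from outside, world axes, zero at the start; "moment": the same for the moment, N m; "width": finger opening in mm.
Only numpy, scipy, OpenCV 4.12 (cv2) and the standard library are available. Lean on these libraries where they do the work, as an engineer would, in place of code of your own. Each camera call takes 0.05 s, during which the arm holds its last target. There are 200 camera calls.

TASK

Get the dust extraction going for the gilded ornaments: on the extraction head with the wide flat slot hood, push the ball-topped damper lever over from closed, on past the half-open detent, until it rests against its fully open stop, without forcing it; then press the start button on the same head fully down and let it go. Only push with the fingertips or the outside of the fingers, leave the head with the round hood as it is, and do not lift or shift any of the loose things.

Things in the scene. Friction and masses are not known exactly. Their poses are not given: they have to be found in the camera images.
- slothood: The head to be used: grey extraction head, fixed. Origin on the table below the lever's pivot; x: from button to hood, y: the way the lever opens, z up. Housing x -90..60, y -80..80 mm, top plate z 115; thin round quadrant x 32..37, up to z 147; duct stub at -x. Its hood is a wide flat steel box with a slot mouth, 200 mm across y, 50 mm high, to x 140.
- roundhood: The head to leave alone: grey extraction head, fixed. Origin on the table below the lever's pivot; x: from button to hood, y: the way the lever opens, z up. Housing x -90..60, y -80..80 mm, top plate z 115; thin round quadrant x 32..37, up to z 147; duct stub at -x. Its hood is a round steel trumpet, diameter 104 mm, to x 138. The heads may swap places.
- lever_slothood (a joint): Slot hood's damper lever, rad: 0 closed, leaning 0.6 rad to the head's -y; 0.6 half open, upright, in the first detent; 1.2 fully open, leaning 0.6 rad to +y on a hard stop. Stays where left; 1 to 3 N moves it, 5 to 16 N in and out of the detent (from 0.33 and from 0.6). Past 0.9 it is free up to the stop and must be pushed there.
- lever_slothood_ball (a point): Centre of the black ball, 26 mm in diameter, on the slot hood's damper lever: a 12 mm round steel rod rising from a slot in the top plate and pivoting about the head's x axis at x 0, y 0, z 105 mm; the ball's centre is 70 mm from the pivot
- lever_roundhood (a joint): Angle of the round hood's damper lever, built the same way; starts closed and is to be left so
- lever_roundhood_ball (a point): Centre of the black ball on the round hood's damper lever
- start_slothood (a joint): Travel of the slot hood's start button in m: 0 = up, 0.006 = fully down; a spring brings it back; about 5 N holds it fully down
- start_slothood_top (a point): Centre of the top face of the slot hood's start button, a round grey button 26 mm in diameter in a black ring on the top plate, 58 mm from the lever's pivot towards the head's -x; pressed straight down
- start_roundhood (a joint): Travel of the round hood's start button, built the same way; not to be pressed
- start_roundhood_top (a point): Centre of the top face of the round hood's start button
- glue: White glue bottle, 48 mm in diameter, 105 mm high, standing upright between the heads; origin under it on the table. Bystander
- varnish: Amber jar, 56 mm in diameter, 70 mm high, standing between the heads; origin under it. Bystander
- pot: White ceramic cup, 64 mm in diameter, 70 mm high; origin under it. Bystander
- gouge: Gouge with a wooden handle, 200 mm long, lying on the table. Bystander
- duster: Brush, 190 mm long, lying on the table. Bystander

How it is judged (in metres and radians):
On the way, in this order (a step that is already met when the one before it is completed fails the run):
1. the slot hood's lever is past the first detent and at its fully open stop (value of joint lever_slothood above 1.1 rad), for 0.2 s.
2. the slot hood's start button is pressed down (value of joint start_slothood above 0.0045 m), for 0.1 s.
At the end, for the whole second after the job is handed in: The slot hood's lever rests within 0.1 rad of its fully open stop (joint above 1.1), its start button has been pressed at least 4.5 mm down after that and is up again, and the round hood's lever is still closed (below 0.35) with its button up (value of joint lever_slothood above 1.1 rad and velocity of joint lever_slothood below 0.05 rad/s and value of joint lever_roundhood below 0.35 rad and value of joint each of start_slothood, start_roundhood below 0.002 m); the robot touches nothing.
It fails at once if the start button was pressed before the damper was fully open (value of joint start_slothood above 0.003 m and value of joint lever_slothood below 1.1 rad).
It fails at once if the round hood's lever was moved (distance of lever_roundhood_ball from where it was at the start of the episode above 0.015 m).
It fails at once if the round hood's button was pressed (value of joint start_roundhood above 0.003 m).
It fails at once if the lever was forced (over 50 N from the fingers) (contact force between the fingers and lever_slothood above 50 N).
It fails at once if a loose thing was lifted or shifted by more than 20 mm (distance of any of glue, tin, varnish, gouge, duster, pot from where it was at the start of the episode above 0.02 m).
It also fails if it takes over 38 s, if anything falls off the work surface, if the arm or the gripper's body presses on something with over 40 N, if the wrist force passes 120 N, or if a joint passes its speed limit or range.

## Working session

There is one attempt and no reset: what is moved stays moved. The work goes in short steps, Python scripts to look and compute and a tool call to move; the robot and the scene stay as the last step left them, time stands still between calls to the robot, and variables do not carry over. Pictures are saved under pics/ and viewed, about 8 in all and at most 12, crops included, and the job is handed in when it is done.

Besides the shell and the picture viewer there is one more tool, called after ">>>" by a JSON object that holds its "op" and its "data". send_rows: Moves the arm, as the interface text tells. Its arguments: {"type":"object","properties":{"rows":{"type":"array"},"gripper":{"type":"number"}},"required":["rows"]}

```bash
mkdir -p pics; cat > h.py <<'E'
import numpy as np, cv2
from workcell import ctrl, optics, nets
from scipy.spatial.transform import Rotation as R
def ray(cam,u,v):
    i=optics.camera_info(cam);K=np.array(i['K']);P=np.array(i['pose'])
    p=cv2.undistortPoints(np.array([[[u,v]]],float),K,np.array([i['k1'],0,0,0,0.]))[0,0]
    return P[:3,3],P[:3,:3]@np.array([p[0],p[1],1.])
def at_z(cam,u,v,z):
    o,d=ray(cam,u,v);return o+d*(z-o[2])/d[2]
def at_depth(cam,u,v,dep):
    o,d=ray(cam,u,v);return o+d*dep
E
python3 - <<'E'
from h import *
np.set_printoptions(precision=1,suppress=True)
for c in ("scene","top"):
    im,d=optics.get_image(c);cv2.imwrite(f'pics/{c}0.png',im);np.save(f'pics/{c}0.npy',d)
    for l in ("lever_slothood_ball","start_slothood_top","lever_roundhood_ball","start_roundhood_top","slothood","roundhood"):
        z={'l':105+70*np.cos(.6),'s':118}[l[0]] if '_' in l and l[0] in 'ls' else 0
        if 'round' in l and '_' in l: z=163 if 'ball' in l else 118
        for r in nets.spot_point(c,l)[:2]:
            u,v=r['position'];print(c,l,round(r['conf'],2),np.array([u,v]),at_z(c,u,v,z),at_depth(c,u,v,d[int(v),int(u)]))
o=ctrl.get_obs();print(o['t'],o['ee_pos'],o['orientation'],R.from_rotvec(o['orientation']).as_matrix())
E
```

```text
scene lever_slothood_ball 0.49 [330.5 220.8] [591.7 144.1 162.8] [602.3 146.4 174.8]
scene start_slothood_top 0.44 [351.9 213.8] [507.2 177.1 118. ] [524.1 179.4 135.9]
scene start_roundhood_top 0.5 [226.2 157. ] [ 447.4 -218.5  118. ] [ 467.4 -205.1  137.4]
scene slothood 0.71 [436.4 267.7] [485.6 424.7   0. ] [502.5 420.9  20.2]
scene slothood 0.68 [333.9 266.6] [594.6 174.    0. ] [651.3 183.2  80.6]
scene roundhood 0.66 [220.7 207.5] [ 536.2 -197.6    0. ] [ 589.8 -158.6   69.1]
top lever_slothood_ball 0.4 [215.9 202.4] [590.1 138.4 162.8] [587.5 136.1 178.7]
top start_slothood_top 0.51 [202.9 229.2] [532.6 175.2 118. ] [530.7 172.1 136.2]
top lever_roundhood_ball 0.44 [375.7 228. ] [ 528.4 -229.7  163. ] [ 526.5 -225.7  181.6]
top start_roundhood_top 0.5 [360.2 256. ] [ 466.5 -200.   118. ] [ 465.7 -196.8  136.1]
top roundhood 0.9 [355.  236.8] [ 522.4 -208.6    0. ] [ 512.8 -189.5  113.5]
0.7 [ 153.3 -605.9  404.7] [-3.1 -0.4  0. ] [[ 1.   0.2 -0. ]
 [ 0.2 -1.   0. ]
 [-0.  -0.  -1. ]]
```

View images.

View pics/scene0.png

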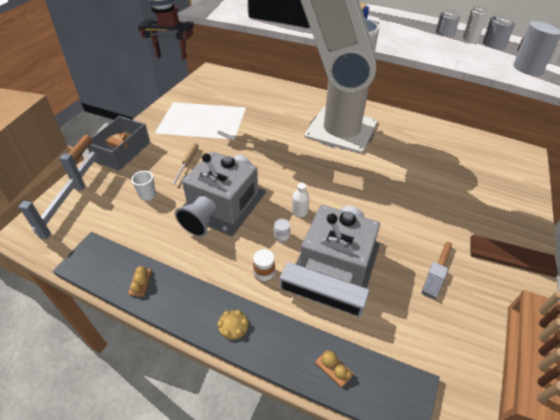

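View pics/top0.png

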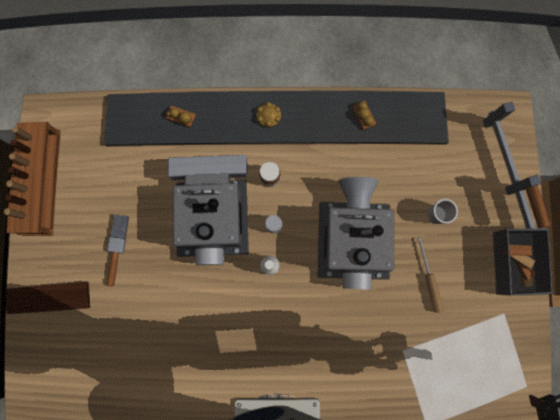

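```bash
python3 - <<'E'
from h import *
np.set_printoptions(precision=1,suppress=True,linewidth=150)
im=cv2.imread('pics/top0.png');d=np.load('pics/top0.npy')
cv2.imwrite('pics/crop0.png',cv2.resize(im[150:270,160:260],None,fx=6,fy=5,interpolation=cv2.INTER_CUBIC)[:600])
# world cloud
pts=np.array([[u,v,*at_depth('top',u,v,d[v,u])] for v in range(150,270) for u in range(160,260)])
top=pts[(pts[:,4]>107)&(pts[:,4]<121)]
r=cv2.minAreaRect(top[:,2:4].astype(np.float32));print('plate',r,np.median(top[:,4]),cv2.boxPoints(r))
for lo,hi in((125,145),(145,160),(160,200)):
    s=pts[(pts[:,4]>lo)&(pts[:,4]<hi)];print(lo);print(s[:40,:])
E
```

```text
Traceback (most recent call last):
  File "h.py", line 11, in at_depth
    o,d=ray(cam,u,v);return o+d*dep
        ~~~^^^^^^^^^
  File "h.py", line 5, in ray
    i=optics.camera_info(cam);K=np.array(i['K']);P=np.array(i['pose'])
ValueError: time passes only in moves, steps and waits
```

View pics/crop0.png

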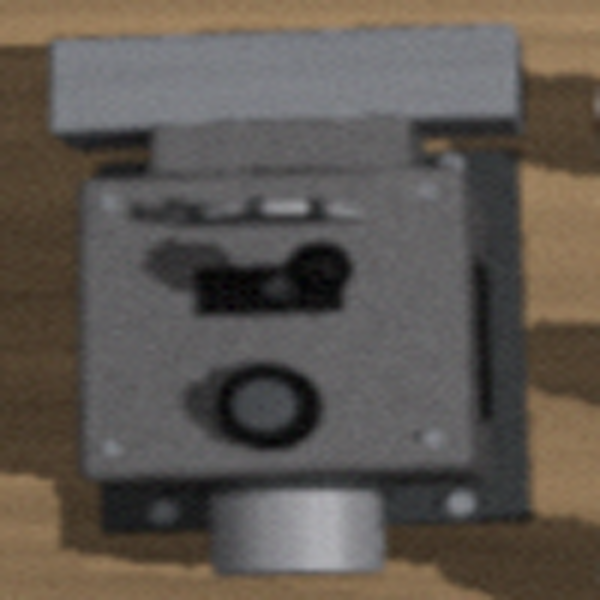

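```bash
sed -i 's/^def ray/import functools\n@functools.lru_cache\ndef info(c): return optics.camera_info(c)\ndef ray/; s/i=optics.camera_info(cam)/i=info(cam)/' h.py; python3 - <<'E'
from h import *
np.set_printoptions(precision=1,suppress=True,linewidth=150)
d=np.load('pics/top0.npy')
for x,y,z in((320,267,163),(265,404,136),(265,404,120),(85,178,115),(465,168,115),(472,470,115),(88,478,115),(110,202,115),(428,190,115),(112,447,115),(433,437,115),(195,290,115),(342,290,115)):
    u,v=160+x/6-.4,150+y/5-.4;print(x,y,at_z('top',u,v,z))
pts=np.array([[u,v,*at_depth('top',u,v,d[v,u])] for v in range(150,270) for u in range(160,260)])
top=pts[(pts[:,4]>107)&(pts[:,4]<121)]
r=cv2.minAreaRect(top[:,2:4].astype(np.float32));print('plate',r,np.median(top[:,4]))
b=pts[(pts[:,4]>125)&(abs(pts[:,0]-204)<10)&(abs(pts[:,1]-231)<10)];print('btn',b.mean(0),b.min(0),b.max(0),np.median(b[:,4]))
b=pts[(pts[:,4]>150)&(abs(pts[:,0]-213)<10)&(abs(pts[:,1]-203)<8)];print('ball',b.mean(0),b.min(0),b.max(0))
E
```

```text
320 267 [588.7 145.2 163. ]
265 404 [527.8 170.  136. ]
265 404 [529.5 172.7 120. ]
85 178 [641.3 249.9 115. ]
465 168 [645.   94.2 115. ]
472 470 [498.   90.2 115. ]
88 478 [494.4 244.6 115. ]
110 202 [629.3 239.2 115. ]
428 190 [634.2 109.1 115. ]
112 447 [509.4 235.1 115. ]
433 437 [513.9 105.9 115. ]
195 290 [585.6 203.1 115. ]
342 290 [585.2 143.4 115. ]
plate ((570.9928588867188, 171.60595703125), (150.1071014404297, 159.89088439941406), 2.0614728927612305) 115.47910825455233
btn [204.  230.6 527.2 169.4 136.6] [196.  222.  421.2  -9.  125. ] [ 212.   239.   549.   190.5 1187.9] 129.8491694282577
ball [212.6 203.  584.7 142.5 187.4] [207.  198.  421.2  -9.  166.3] [ 218.   208.   598.6  157.5 1187.9]
```

```bash
cat > rel.py <<'E'
import sys
from h import *
o=ctrl.get_obs();M=R.from_rotvec(o['orientation']).as_matrix()
print('t',o['t'],'tcp',np.round(o['ee_pos'],1),'yaw',np.degrees(np.arctan2(M[1,0],M[0,0])),'tilt',np.round(M[:2,2],3),'F',np.round(o['ft_force'],1),'w',o['width'])
if len(sys.argv)>3: print('tool offset mm',np.round(M.T@(np.array(list(map(float,sys.argv[1:4])))-o['ee_pos']),1))
E
python3 rel.py 587 98 405; python3 - <<'E'
from h import *
d=np.load('pics/top0.npy')
print([[round(at_depth('top',u,v,d[v,u])[2]) for u in range(196,212,1)] for v in (228,230,232)])
print([[round(at_depth('top',u,v,d[v,u])[2]) for u in range(205,222,1)] for v in (201,203,205)])
E
```

```text
t 0.7 tcp [ 153.3 -605.9  404.7] yaw 14.19517414959672 tilt [-0.  0.] F [0.5 0.5 0.1] w 88.08373854235454
tool offset mm [ 5.931e+02 -5.760e+02 -3.000e-01]
[[128, 128, 128, 139, 136, 137, 135, 140, 138, 138, 134, 135, 134, 131, 130, 127], [127, 127, 136, 136, 137, 139, 139, 134, 138, 139, 139, 137, 139, 129, 127, 126], [131, 127, 125, 141, 139, 134, 135, 142, 137, 139, 134, 137, 135, 128, 128, 125]]
[[114, 113, 118, 178, 181, 180, 181, 183, 182, 184, 180, 180, 176, 118, 117, 113, 117], [119, 117, 174, 177, 182, 180, 179, 183, 180, 182, 180, 178, 175, 171, 116, 116, 116], [124, 139, 146, 176, 180, 182, 179, 181, 183, 178, 178, 176, 168, 1188, 114, 115, 114]]
```

>>> {"op": "send_rows", "data": {"rows": [{"offset": [0,0,0],"twist": [0,0,6.1]},{"offset": [0,0,0],"twist": [0,0,6.1]},{"offset": [0.02,-0.03,0],"twist": [0,0,0]},{"offset": [0.025,-0.038,0],"twist": [0,0,0]},{"offset": [0.025,-0.038,0],"twist": [0,0,0]}], "gripper": 0}}

```text
t: 1.12
ee_pos: [217.0, -504.0, 404.4]
orientation: [3.136, 0.025, 0.0]
ft_force: [0.7, 0.0, -0.1]
width: 57.8
```

>>> {"op": "send_rows", "data": {"rows": [{"offset": [0.025,-0.038,0],"twist": [0,0,0]},{"offset": [0.025,-0.038,0],"twist": [0,0,0]},{"offset": [0.025,-0.038,0],"twist": [0,0,0]},{"offset": [0.025,-0.038,0],"twist": [0,0,0]},{"offset": [0.025,-0.038,0],"twist": [0,0,0]}]}}

```text
t: 1.53
ee_pos: [327.8, -326.4, 404.1]
orientation: [3.134, 0.018, 0.003]
ft_force: [0.9, 0.7, -0.9]
width: 24.7
```

```bash
python3 rel.py 587 98 405
```

```text
t 1.5333 tcp [ 327.8 -326.4  404.1] yaw 0.67658833071947 tilt [ 0.002 -0.007] F [ 0.9  0.7 -0.9] w 24.70999672878477
tool offset mm [ 264.1 -421.3   -3.4]
```

>>> {"op": "send_rows", "data": {"rows": [{"offset": [0.025,-0.038,0],"twist": [0,0,0]},{"offset": [0.025,-0.038,0],"twist": [0,0,0]},{"offset": [0.025,-0.038,0],"twist": [0,0,0]},{"offset": [0.025,-0.038,0],"twist": [0,0,0]},{"offset": [0.025,-0.038,0],"twist": [0,0,0]}]}}

```text
t: 1.95
ee_pos: [438.7, -149.7, 404.7]
orientation: [3.132, 0.016, 0.009]
ft_force: [1.1, -0.2, -0.0]
width: 0.4
```

>>> {"op": "send_rows", "data": {"rows": [{"offset": [0.025,-0.038,0],"twist": [0,0,0]},{"offset": [0.025,-0.038,0],"twist": [0,0,0]},{"offset": [0.025,-0.038,0],"twist": [0,0,0]},{"offset": [0.025,-0.038,0],"twist": [0,0,0]},{"offset": [0,0,0],"twist": [0,0,-1]}]}}

```text
t: 2.37
ee_pos: [530.3, -3.7, 405.7]
orientation: [3.132, 0.052, 0.019]
ft_force: [-1.3, 0.2, 0.0]
width: 0.2
```

```bash
python3 rel.py 587 98 335
```

```text
t 2.3667 tcp [530.3  -3.7 405.7] yaw 1.8902057501872518 tilt [ 0.012 -0.009] F [-1.3  0.2  0. ] w 0.24226334503859923
tool offset mm [  59.1 -100.4   70.5]
```

>>> {"op": "send_rows", "data": {"rows": [{"offset": [0.02,-0.035,0],"twist": [0,0,0]},{"offset": [0.02,-0.035,0],"twist": [0,0,0]},{"offset": [0.018,-0.032,0],"twist": [0,0,0]},{"offset": [0,0,0],"twist": [0,0,0]},{"offset": [0,0,0.02],"twist": [0,0,0]}]}}

```text
t: 2.78
ee_pos: [586.7, 103.0, 388.4]
orientation: [3.132, 0.06, 0.031]
ft_force: [1.1, 1.0, 0.4]
width: 0.7
```

```bash
python3 rel.py 587 100 335; python3 - <<'E'
from h import *
im,d=optics.get_image('scene')
c=im[170:290,270:400];cv2.imwrite('pics/c1.png',cv2.resize(c,None,fx=5,fy=5,interpolation=cv2.INTER_CUBIC))
E
```

```text
t 2.7833 tcp [586.7 103.  388.4] yaw 2.2116739334847906 tilt [ 0.02  -0.008] F [1.1 1.  0.4] w 0.6688816432571741
tool offset mm [-0.8  2.5 53.5]
```

View pics/c1.png

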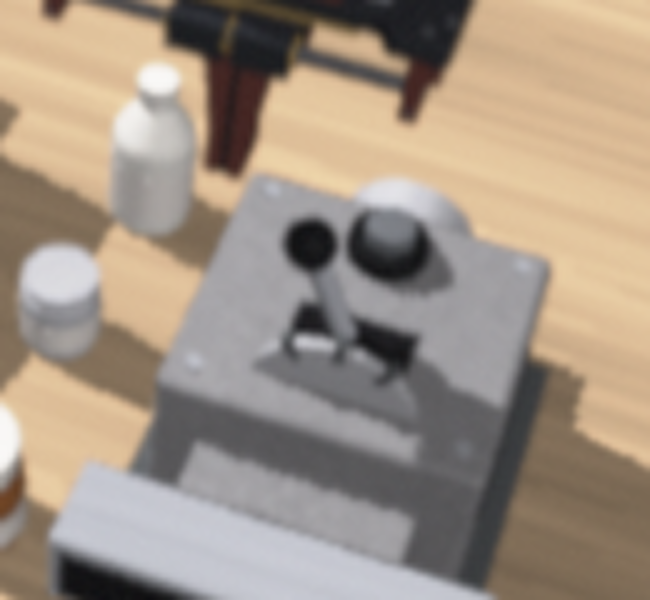

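>>> {"op": "send_rows", "data": {"rows": [{"offset": [0,0,0.027],"twist": [0,-1,0]},{"offset": [0,0,0.026],"twist": [0,0,0]},{"offset": [0,-0.004,0],"twist": [0,0,0]},{"offset": [0,-0.004,0],"twist": [0,0,0]},{"offset": [0,-0.004,0],"twist": [0,0,0]}]}}

```text
t: 3.25
ee_pos: [583.1, 111.2, 328.6]
orientation: [3.13, 0.057, -0.017]
ft_force: [0.5, 0.6, 0.2]
width: 0.4
```

```bash
python3 rel.py 587 185 332
```

```text
t 3.25 tcp [583.1 111.2 328.6] yaw 2.0693569543791033 tilt [-0.011 -0.011] F [0.5 0.6 0.2] w 0.3635557307988857
tool offset mm [  6.5 -73.5  -4.3]
```

>>> {"op": "send_rows", "data": {"rows": [{"offset": [0.004,-0.004,-0.003],"twist": [0,0,0]},{"offset": [0.002,-0.004,0],"twist": [0,0,0]},{"offset": [0,-0.004,0],"twist": [0,0,0]},{"offset": [0,-0.004,0],"twist": [0,0,0]},{"offset": [0,-0.004,0],"twist": [0,0,0]}]}}

```text
t: 3.67
ee_pos: [590.4, 132.9, 338.1]
orientation: [3.13, 0.056, -0.004]
ft_force: [0.8, -2.6, 1.9]
width: 0.6
```

>>> {"op": "send_rows", "data": {"rows": [{"offset": [0,-0.004,0],"twist": [0,0,0]},{"offset": [0,-0.004,0],"twist": [0,0,0]},{"offset": [0,-0.004,0],"twist": [0,0,0]},{"offset": [0,-0.004,0],"twist": [0,0,0]},{"offset": [0,-0.004,0],"twist": [0,0,0]}]}}

```text
t: 4.08
ee_pos: [590.3, 152.4, 341.2]
orientation: [3.124, 0.059, 0.002]
ft_force: [0.7, -1.4, 1.4]
width: 0.3
```

```bash
python3 rel.py 587 185 332
```

```text
t 4.0833 tcp [590.3 152.4 341.2] yaw 2.1495943664194037 tilt [ 0.002 -0.017] F [ 0.7 -1.4  1.4] w 0.34250079513132087
tool offset mm [ -2.1 -32.9   8.6]
```

>>> {"op": "send_rows", "data": {"rows": [{"offset": [0,-0.003,0.003],"twist": [0,0,0]},{"offset": [0,-0.003,0.003],"twist": [0,0,0]},{"offset": [0,-0.003,0.003],"twist": [0,0,0]},{"offset": [0,-0.003,0.002],"twist": [0,0,0]},{"offset": [0,-0.003,0.001],"twist": [0,0,0]}]}}

```text
t: 4.5
ee_pos: [590.9, 166.8, 330.7]
orientation: [3.118, 0.062, 0.009]
ft_force: [-0.1, -0.4, 0.8]
width: 0.2
```

```bash
python3 rel.py 587 185 332; python3 - <<'E'
from h import *
im,d=optics.get_image('scene')
c=im[170:290,270:400];cv2.imwrite('pics/c2.png',cv2.resize(c,None,fx=5,fy=5,interpolation=cv2.INTER_CUBIC))
E
```

```text
t 4.5 tcp [590.9 166.8 330.7] yaw 2.2785446239172873 tilt [ 0.006 -0.023] F [-0.1 -0.4  0.8] w 0.1935027279603383
tool offset mm [ -3.1 -18.3  -1.7]
```

View pics/c2.png

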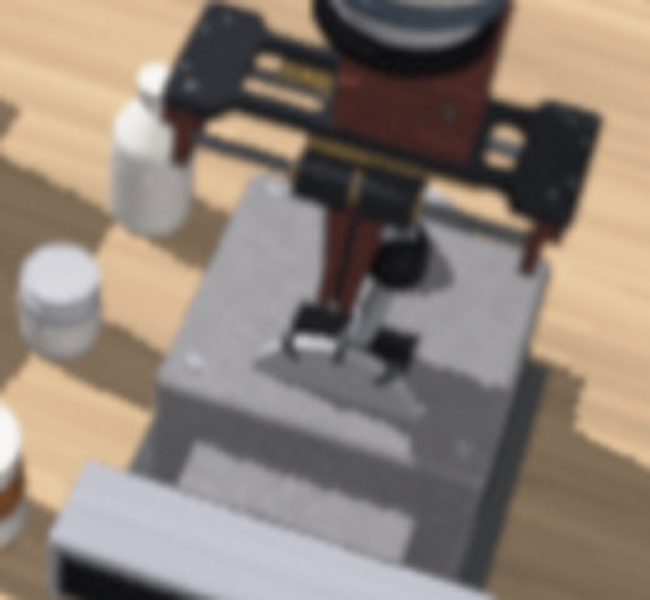

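>>> {"op": "send_rows", "data": {"rows": [{"offset": [0,-0.003,0],"twist": [-0.3,0,0]},{"offset": [0,-0.003,0],"twist": [-0.3,0,0]},{"offset": [0,-0.003,0],"twist": [0,0,0]},{"offset": [0,-0.003,0],"twist": [0,0,0]},{"offset": [0,-0.002,0],"twist": [0,0,0]}]}}

```text
t: 4.97
ee_pos: [589.5, 183.9, 328.4]
orientation: [3.108, 0.063, 0.005]
ft_force: [0.9, -1.3, 0.1]
width: 0.4
```

```bash
python3 rel.py 587 185 332
```

```text
t 4.9667 tcp [589.5 183.9 328.4] yaw 2.3318736906501893 tilt [ 0.004 -0.033] F [ 0.9 -1.3  0.1] w 0.35290338525431936
tool offset mm [-2.4 -1.1 -3.7]
```

>>> {"op": "send_rows", "data": {"rows": [{"offset": [0,-0.0015,-0.001],"twist": [0,0,0]},{"offset": [0,-0.0015,0],"twist": [0,0,0]},{"offset": [0,-0.0015,0],"twist": [0,0,0]},{"offset": [0,-0.0015,0],"twist": [0,0,0]},{"offset": [0,-0.001,0],"twist": [0,0,0]}]}}

```text
t: 5.38
ee_pos: [588.8, 191.8, 328.9]
orientation: [3.107, 0.064, 0.004]
ft_force: [0.6, -1.0, -0.4]
width: 0.4
```

```bash
python3 rel.py; python3 - <<'E'
from h import *
im,d=optics.get_image('scene')
c=im[170:290,270:400];cv2.imwrite('pics/c3.png',cv2.resize(c,None,fx=5,fy=5,interpolation=cv2.INTER_CUBIC))
E
```

```text
t 5.3833 tcp [588.8 191.8 328.9] yaw 2.3508248269859076 tilt [ 0.003 -0.033] F [ 0.6 -1.  -0.4] w 0.39158405935010737
```

View pics/c3.png

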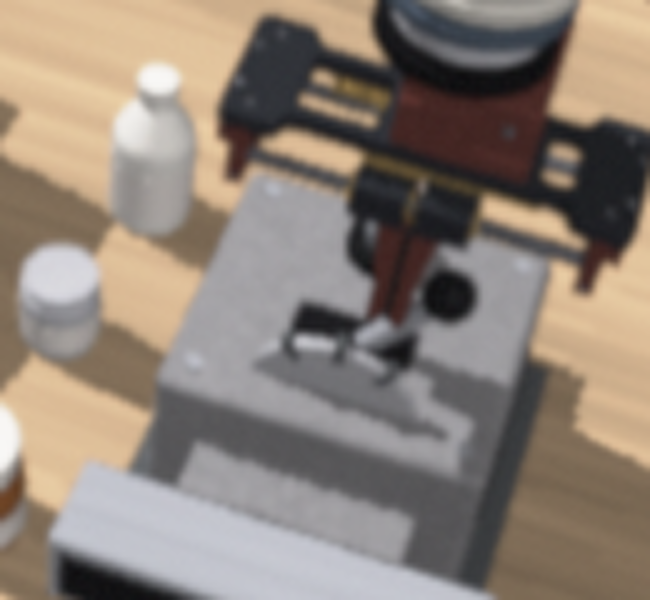

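```bash
python3 - <<'E'
from h import *
for u,v in((270+448/5-.4,170+297/5-.4),(270+310/5-.4,170+243/5-.4)):
    o,d=ray('scene',u,v);p=o+d*(586-o[0])/d[0];print(p, np.degrees(np.arctan2(p[1]-172,p[2]-105))/57.3+.6)
E
```

```text
[586.         211.70349698 161.10786382] 1.215781761296049
[586.         144.43878163 166.15030015] 0.17658471928417424
```

>>> {"op": "send_rows", "data": {"rows": [{"offset": [0,-0.001,0],"twist": [0,0,0]},{"offset": [0,-0.001,0],"twist": [0,0,0]},{"offset": [0,0,0],"twist": [0,0,0]},{"offset": [0,0,0],"twist": [0,0,0]},{"offset": [0,0,0],"twist": [0,0,0]}]}}

```text
t: 5.85
ee_pos: [588.9, 192.7, 328.9]
orientation: [3.105, 0.064, 0.003]
ft_force: [-0.2, -2.3, 0.6]
width: 0.5
```

>>> {"op": "send_rows", "data": {"rows": [{"offset": [0,-0.0015,0],"twist": [0,0,0]},{"offset": [0,-0.0015,0],"twist": [0,0,0]},{"offset": [0,-0.001,0],"twist": [0,0,0]},{"offset": [0,0,0],"twist": [0,0,0]},{"offset": [0,0,0],"twist": [0,0,0]}]}}

```text
t: 6.27
ee_pos: [589.0, 193.9, 328.9]
orientation: [3.098, 0.065, 0.002]
ft_force: [-1.0, -0.7, 0.2]
width: 0.4
```

>>> {"op": "send_rows", "data": {"rows": [{"offset": [0,0,0],"twist": [0,0,0]},{"offset": [0,-0.001,0],"twist": [0,0,0]},{"offset": [0,-0.002,0],"twist": [0,0,0]},{"offset": [0,-0.002,0],"twist": [0,0,0]},{"offset": [0,-0.002,0],"twist": [0,0,0]}]}}

```text
t: 6.68
ee_pos: [589.0, 196.8, 328.6]
orientation: [3.086, 0.07, 0.001]
ft_force: [1.0, -12.6, 3.6]
width: 0.4
```

>>> {"op": "send_rows", "data": {"rows": [{"offset": [0,0.008,0],"twist": [0,0,0]},{"offset": [0,0.01,0],"twist": [0,0,0]},{"offset": [0,0,-0.02],"twist": [1,0,0]},{"offset": [0,0,-0.025],"twist": [1,0,0]},{"offset": [0,0,-0.01],"twist": [0.5,0,0]}]}}

```text
t: 7.1
ee_pos: [588.9, 179.6, 382.8]
orientation: [3.132, 0.07, -0.01]
ft_force: [0.7, 0.1, 0.6]
width: 0.5
```

```bash
python3 rel.py 528 170 345; python3 - <<'E'
from h import *
im,d=optics.get_image('scene')
c=im[170:290,270:400];cv2.imwrite('pics/c4.png',cv2.resize(c,None,fx=5,fy=5,interpolation=cv2.INTER_CUBIC))
E
```

```text
t 7.1 tcp [588.9 179.6 382.8] yaw 2.5681622670818345 tilt [-0.006 -0.009] F [0.7 0.1 0.6] w 0.5457443130901161
tool offset mm [-61.    6.5  38.3]
```

View pics/c4.png

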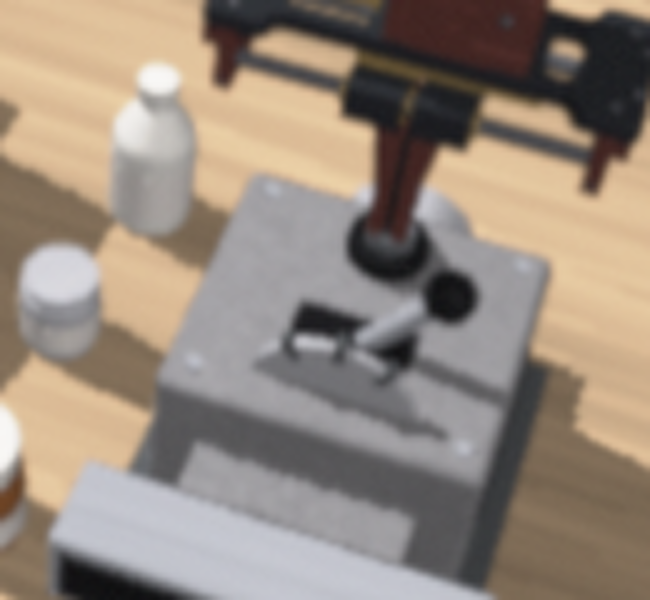

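>>> {"op": "send_rows", "data": {"rows": [{"offset": [-0.03,0.003,0],"twist": [0,0,0]},{"offset": [-0.03,0.002,0],"twist": [0,0,0]},{"offset": [0,0,0],"twist": [0,0,0]},{"offset": [0,0,0.02],"twist": [0,0,0]},{"offset": [0,0,0.015],"twist": [0,0,0]}]}}

```text
t: 7.57
ee_pos: [528.4, 171.3, 350.3]
orientation: [3.136, 0.069, 0.008]
ft_force: [-0.5, 0.3, -0.1]
width: 0.4
```

```bash
python3 rel.py 528 170 318; python3 - <<'E'
from h import *
im,d=optics.get_image('scene')
c=im[170:290,270:400];cv2.imwrite('pics/c5.png',cv2.resize(c,None,fx=5,fy=5,interpolation=cv2.INTER_CUBIC))
E
```

```text
t 7.5667 tcp [528.4 171.3 350.3] yaw 2.5094007624915875 tilt [ 0.005 -0.004] F [-0.5  0.3 -0.1] w 0.36835457497207624
tool offset mm [-0.6  1.1 32.3]
```

View pics/c5.png

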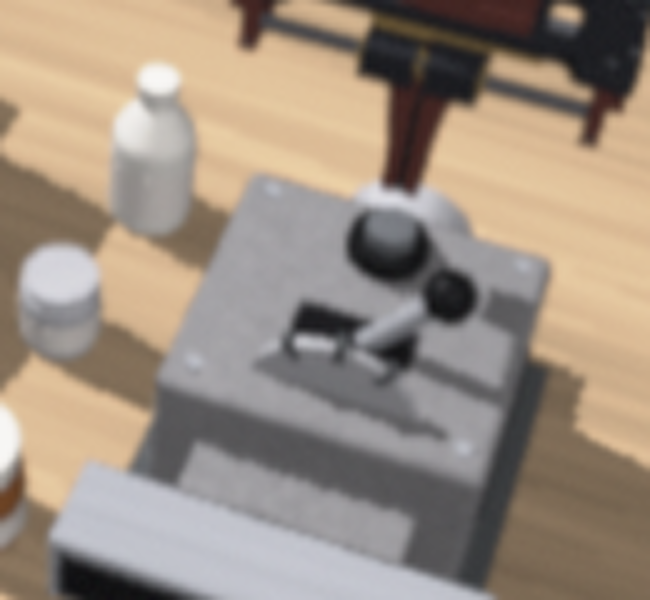

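```bash
python3 - <<'E'
from h import *
for x,y,z in((388,228,137),(400,193,168)): print(at_z('scene',270+x/5-.4,170+y/5-.4,z))
E
```

```text
[534.47638651 170.39288013 137.        ]
[539.4531068  173.27615953 168.        ]
```

>>> {"op": "send_rows", "data": {"rows": [{"offset": [0.002,0.002,0.015],"twist": [0,0,0]},{"offset": [0,0,0.012],"twist": [0,0,0]},{"offset": [0,0,0.003],"twist": [0,0,0]},{"offset": [0,0,0.003],"twist": [0,0,0]},{"offset": [0,0,0.002],"twist": [0,0,0]}]}}

```text
t: 8.03
ee_pos: [531.9, 169.6, 312.7]
orientation: [3.136, 0.069, 0.002]
ft_force: [-12.3, -4.8, 39.5]
width: 0.7
```

>>> {"op": "send_rows", "data": {"rows": [{"offset": [0,0,0],"twist": [0,0,0]},{"offset": [0,0,0],"twist": [0,0,0]},{"offset": [0,0,0],"twist": [0,0,0]},{"offset": [0,0,0],"twist": [0,0,0]},{"offset": [0,0,0],"twist": [0,0,0]}]}}

```text
t: 8.45
ee_pos: [532.0, 169.7, 316.4]
orientation: [3.135, 0.069, 0.001]
ft_force: [-2.1, -1.7, 2.3]
width: 0.2
```

>>> {"op": "send_rows", "data": {"rows": [{"offset": [0,0,0.003],"twist": [0,0,0]},{"offset": [0,0,0.002],"twist": [0,0,0]},{"offset": [0,0,0.001],"twist": [0,0,0]},{"offset": [0,0,0.001],"twist": [0,0,0]},{"offset": [0,0,0.001],"twist": [0,0,0]}]}}

```text
t: 8.87
ee_pos: [532.4, 169.8, 313.2]
orientation: [3.135, 0.069, 0.002]
ft_force: [-4.7, -1.5, 15.2]
width: 0.5
```

>>> {"op": "send_rows", "data": {"rows": [{"offset": [0,0,0.001],"twist": [0,0,0]},{"offset": [0,0,0.001],"twist": [0,0,0]},{"offset": [0,0,0.001],"twist": [0,0,0]},{"offset": [0,0,0.001],"twist": [0,0,0]},{"offset": [0,0,0.001],"twist": [0,0,0]}]}}

```text
t: 9.28
ee_pos: [532.4, 169.8, 313.1]
orientation: [3.135, 0.069, 0.002]
ft_force: [-5.4, -0.9, 15.7]
width: 0.5
```

>>> {"op": "send_rows", "data": {"rows": [{"offset": [0,0,-0.01],"twist": [0,0,0]},{"offset": [0,0,-0.02],"twist": [0,0,0]},{"offset": [0,0,-0.035],"twist": [0,0,0]},{"offset": [0,0,-0.035],"twist": [0,0,0]},{"offset": [0,0,-0.02],"twist": [0,0,0]}]}}

```text
t: 9.7
ee_pos: [532.1, 170.5, 431.4]
orientation: [3.133, 0.069, -0.009]
ft_force: [0.6, 1.0, 0.5]
width: 0.3
```

>>> {"op": "send_rows", "data": {"rows": [{"offset": [0,0,0],"twist": [0,0,0]},{"offset": [0,0,0],"twist": [0,0,0]},{"offset": [0,0,0],"twist": [0,0,0]},{"offset": [0,0,0],"twist": [0,0,0]},{"offset": [0,0,0],"twist": [0,0,0]}]}}

```text
t: 10.12
ee_pos: [533.3, 170.9, 433.1]
orientation: [3.135, 0.069, 0.002]
ft_force: [-0.3, 0.1, 0.1]
width: 0.4
```

```bash
python3 - <<'E'
from h import *
im,d=optics.get_image('scene')
c=im[130:290,170:400];cv2.imwrite('pics/c6.png',cv2.resize(c,None,fx=3.4,fy=3.4,interpolation=cv2.INTER_CUBIC))
E
```

```text
(no output)
```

View pics/c6.png

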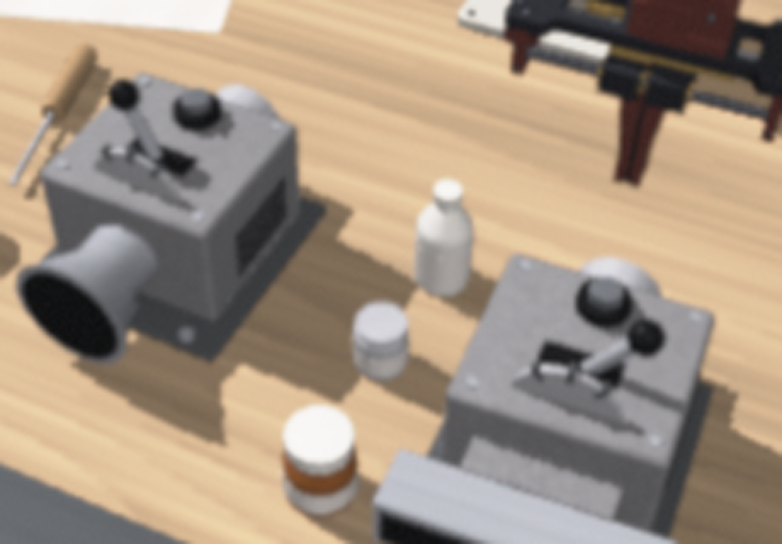

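The slot-hood lever is still fully open with the ball at (645, 337) in the crop. The button is up, and the round head and loose things look untouched.

```bash
python3 -c "
from workcell import ctrl
print(ctrl.close_job())"
```

```text
the job is handed in; nothing more can be done
None
```

The job is done and handed in at about 10 s on the robot's clock, out of the 38 s allowed; no verdict is reported.

**Lever:** I pushed the slot hood's lever with the outside of the closed fingers, past the detent and onto its open stop. The highest push force read there was about 13 N, though force was read only at the end of each call. From the image the lever sat at about 1.2 rad. The ball did not move in later pictures.

**Button:** I pressed the start button twice with the fingertips. The first press peaked at about 40 N. I could not tell whether it stayed down long enough, so I pressed again and held it at about 15 N for roughly 0.5 s, then let go and retreated upwards.

**Last checks:**
- **Final picture:** it showed the lever still open, the button up, the round hood's head unchanged, and the bottle and jars upright where they were. The other loose things were mostly out of view in that crop.
- **Contact:** wrist force was near zero, with nothing touched.

**Disagreements:**
- **Button position:** the two cameras put it about 6 mm apart along x. I pressed about 4 mm from the top camera's value and 2 mm from the scene camera's.
- **Lever start angle:** it read about 0.2 rad rather than exactly 0.

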